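# Switch the food warmer on

### The arm

A 6-joint arm with a two-finger parallel gripper is mounted at the origin on the work surface. World frame = base frame: x ahead of the robot, y to its left, z up, the work surface at z = 0. Lengths are in mm, angles in rad, forces in N, time in s.
With the tool pointing down it reaches from about 400 to 925 mm from the base axis. Payload 12.5 kg.
Tool frame: the origin (TCP) lies on the centre line of the jaws, within the pads' length; the fingertips stand 8 mm ahead of it and the grasp point (between the pads) lies 11 mm behind it; z points along the fingers, x is the direction in which the jaws open and shut, and the axes are right-handed (so a half turn about z gives the same grasp; the last joint's range is limited). The gripper opens to 95 mm and grips with 3 to 60 N. Pads are 20 mm wide; open, the fingers measure 119 mm over their backs; the gripper's body (75 mm by 180 mm) begins 59 mm behind the grasp point.
Start: joints at [1.214, 0.491, 1.559, -0, 1.092, -0.106], TCP at [155.094, 605.468, 222.661] pointing down, gripper open.
Joint ranges: [-3.1, 3.1], [-0.84, 2.19], [0.05, 2.79], [-1.13, 4.28], [0.06, 2.93], [-2.69, 2.69]. Speed limits (rad/s): [2.22, 2.22, 2.79, 3.14, 3.14, 3.14].

### API

Orientations are given as [roll, pitch, yaw] about the fixed x, y, z axes, in that order (R = Rz(yaw) Ry(pitch) Rx(roll)).
In Python, from cell import env gives the robot as it stands. The module is installed in compiled form; this text tells all that it offers.
- The arm moves only by the tool send_rows, never from a script. Its argument "moves" is a list that holds one entry, the list of rows, each a list of 6 numbers: the shift along the tool's x, y, z as a fraction of full scale, then the turn, a rotation vector about the tool's x, y, z as a fraction of full scale. A call has 1 to 12 rows; each row is the pose to reach, as a shift and turn from the pose commanded when the call began, along the tool's axes at that moment; what a row does not reach only later rows make up. Full scale, the value 1, is 0.3 m for a shift and 90 degrees for a turn. A row lasts 1/12 s, in which the tool goes at most 41.7 mm and 7.16 degrees, less where a joint would pass 70% of its speed; a pose out of reach is approached as far as the arm can. A call with a number of a shift or a turn outside -1 to 1 is refused whole. A call with a gripper value outside its range is refused whole. "grip" is the gripper's target within -1 to 1 (shut at 1, half-way at 0, fully open at -1), set as the call begins (left out, the last holds). The fingers move at their own pace and stop on an object; the grip force is fixed at half the most. Time passes only in rows, so rows that repeat a pose let the fingers close. It gives the time, the measured TCP pose, the force and the opening at its end, in the units of the state.
- env.state(): the state, without advancing time (a new reading comes with each control period).
- env.read_camera(name): name is "side" or "top"; returns a dict with "image" (480x640x3 uint8, red, green, blue), "mtx" (3x3 intrinsics, pixels), "T" (4x4, takes a point from camera to world coordinates). Camera axes: x right, y up, looking along -z (the intrinsics and any distortion apply to the point x, -y, -z); pixel columns grow to the right and rows downward; lengths in mm; the calibration is good to about 2 mm. A picture is of the moment at which its call begins. There is no depth.
- env.job_done(): hands the job in, once; it reports no verdict.
Trained networks look in the newest picture that a camera, given by its name, has taken for a name from the list of things; names that differ only in an ending like _2 or _b are one class to them, and where a whole thing is asked for, a point or a joint stands for the part that bears it (a point fixed in the world has none). Each returns a list of dicts, best first, with "confidence" (0 to 1); they miss things now and then, are a little off and sometimes report something else, mostly with a low value. They report only what shows in the picture. A call takes as long as a camera call.
- env.look_for(camera, thing): "xy" ([column, row] in pixels, amid what is visible of it).
- env.outline_of(camera, thing): "region" (480x640 bool, what is visible of it) and "xy" ([column, row] in pixels, amid what is visible of it).
The state is a dict: "t": time; "joints": joint angles; "qvel": joint speeds; "tau": joint torques, N m; "eef_pos": TCP position; "tcp_rot": TCP orientation; "ft_force": force on the tool from outside, world axes, zero at the start; "moment": the same for the moment, N m; "opening": opening from 0.0 (shut) to 1.0 (fully open).
Only numpy, scipy, OpenCV 4.12 (cv2) and the standard library are available. Lean on these libraries where they do the work, as an engineer would, in place of code of your own. Each camera call takes 0.05 s, during which the arm holds its last target. There are 200 camera calls.

### The job

Start the food warmer with the closed fingertips: first push the white-dotted end of the grey rocker down until it is fully over, then press the jade-green key all the way down so that it stays down, then press the yellow key all the way down and let it spring back up. Keep to that order, do not press the red key, and neither pick up nor shift the bowl, the two chopstick holders, the canister, the fork or the cup. Finish with the rocker still over and the jade key still down.

Things in the scene. Friction and masses are not known exactly. Their poses are not given: they have to be found in the camera images.
- warmer: Cream food warmer, fixed, 290 x 270 x 50 mm, top flat. Origin at table height under the middle of the dark control strip (90 x 256 mm) at its front; x points away from the robot to the round metal warming plate (170 mm across, centre at x 145 mm), y along the strip, z up. The strip has the rocker and the red, yellow and jade keys at y = -93, -31, 31, 93 mm (x = 0), in varying order.
- rocker (a joint): Grey V-shaped rocker, rad: 0 = off (plain near half down and level, white-dotted far half raised 0.40), 0.40 = fully over (dotted half level, at its stop). Starts at 0 to 0.05. Friction only: about 2.5 N down on the dot moves it and it stays where left. Pivot line along the warmer's y, 68 mm above the table; each half 32 mm long, 30 mm wide.
- rocker_dot (a point): Centre of the white dot (11 mm across), on the upper face of the rocker's raised half, 22 mm from the pivot line on the warmer's +x side; moves with the rocker: about 77 mm above the table when off, 68 mm when fully over.
- jade_key (a joint): Jade key, m: 0 = up, 0.007 = fully down. Starts between 0 and 0.001. It latches by friction: moves at about 2.5 N and stays where it is left.
- jade_key_top (a point): Centre of the top of the jade key: round flat-topped push key, 30 mm diameter, pressed straight down; its top stands 18 mm above the control strip (68 mm above the table) when up and 11 mm (61 mm) when fully down, where it meets a firm stop; moves with the key.
- yellow_key (a joint): Yellow key, m: 0 = up, 0.007 = fully down; springs back up. 0.9 N starts it, about 4.1 N takes it fully down.
- yellow_key_top (a point): Centre of the top of the yellow key: round flat-topped push key, 30 mm diameter, pressed straight down; its top stands 18 mm above the control strip (68 mm above the table) when up and 11 mm (61 mm) when fully down, where it meets a firm stop; moves with the key.
- red_key (a joint): Red key (not to be pressed), m: 0 = up, 0.007 = fully down; sprung like the yellow one.
- red_key_top (a point): Centre of the top of the red key: same size and height as the yellow one.
- bowl: Matte black ceramic bowl, 130 mm across, 55 mm high, loose on the warming plate (rim 105 mm above the table). Origin: centre of its underside.
- holder_a: Jade-green plastic chopstick holder, an open cup 54 mm across, 70 mm high, loose on the table beside the warmer (+y). Origin: centre of its underside.
- holder_b: Second jade-green chopstick holder, same as the first.
- canister: Closed tin sesame canister, 66 mm across, 100 mm high, loose on the table beside the warmer (-y). Origin: centre of its underside.
- fork: Stainless serving fork lying flat, 195 mm long, 26 mm wide, 5 mm thick, loose beside the warmer (-y). Origin on its underside 95 mm from the tine tips, its x towards the tines.
- cup: White tea cup, 68 mm across, 65 mm high, loose beside the warmer (-y). Origin: centre of its underside.

How it is judged:
By the outcome, as a careful person would: the job done as asked, in the order asked, and still so for the second after the job is handed in, with the robot touching nothing.
It also fails if it takes over 43 s, if anything falls off the work surface, if the arm or the gripper's body presses on something with over 40 N, if the wrist force passes 120 N, or if a joint passes its speed limit or range.

## Working session

There is one attempt and no reset: what is moved stays moved. The work goes in short steps, Python scripts to look and compute and a tool call to move; the robot and the scene stay as the last step left them, time stands still between calls to the robot, and variables do not carry over. Pictures are saved under pics/ and viewed, about 8 in all and at most 12, crops included, and the job is handed in when it is done.

Besides the shell and the picture viewer there is one more tool, called after "Emit:" as name(argument=value, ...) on one line, values as JSON. send_rows: Moves the arm, as the interface text tells. Its arguments: {"type":"object","properties":{"moves":{"type":"array","items":{"type":"array","items":{"type":"array","items":{"type":"number"}}}},"grip":{"type":"number"}},"required":["moves"]}

```bash
mkdir -p pics; cat > h.py <<'E'
import numpy as np, cv2
from cell import env
def ray(c,uv):
    K=np.array(c["mtx"]);T=np.array(c["T"])
    p=np.linalg.inv(K)@[uv[0],uv[1],1]
    return T[:3,3],T[:3,:3]@np.array([p[0],-p[1],-p[2]])
def onz(c,uv,z):
    o,d=ray(c,uv);return o+d*(z-o[2])/d[2]
def proj(c,P):
    T=np.array(c["T"]);p=T[:3,:3].T@(np.array(P)-T[:3,3]);q=np.array(c["mtx"])@[p[0],-p[1],-p[2]];return q[:2]/q[2]
E
python3 - <<'E'
from h import *
s=env.state();print(s)
for n in("top","side"):
    c=env.read_camera(n);cv2.imwrite(f"pics/{n}0.png",c["image"][:,:,::-1]);print(n,np.array(c["T"]).round(2).tolist(),np.array(c["mtx"]).round(1).tolist())
    for th,z in(("rocker_dot",77),("rocker",68),("jade_key_top",68),("yellow_key_top",68),("red_key_top",68),("bowl",105),("warmer",50)):
        for r in env.look_for(n,th)[:2]: print(th,np.round(r["xy"],1),round(r["confidence"],2),onz(c,r["xy"],z).round(1))
E
```

```text
{'t': 0.0, 'joints': array([ 1.21438951e+00,  4.91595630e-01,  1.55943836e+00,  5.36539636e-06,
        1.09170008e+00, -1.05611374e-01]), 'qvel': array([ 0.00138384, -0.00064393, -0.00050774,  0.00082324, -0.00128207,
        0.00110941]), 'tau': array([-1.23677208e-03, -6.12625122e+01, -2.58193338e+01,  6.92244200e-02,
        4.82199644e-02, -1.86940943e-04]), 'eef_pos': array([155.0125206 , 605.23571911, 222.04315348]), 'tcp_rot': array([-3.14146760e+00,  1.13455633e-03,  1.31999848e+00]), 'ft_force': array([ 0.129984  ,  0.49081904, -0.05403652]), 'moment': array([-0.03156846, -0.01114848, -0.01081287]), 'opening': 0.9966511450772096}
top [[-0.01, 0.99, -0.13, 460.44], [-1.0, -0.01, 0.02, 34.08], [0.02, 0.13, 0.99, 892.03], [0.0, 0.0, 0.0, 1.0]] [[457.2, 0.0, 316.6], [0.0, 457.2, 237.7], [0.0, 0.0, 1.0]]
rocker_dot [452.1 263.7] 0.73 [ 522.5 -221.9   77. ]
rocker [450.9 264.4] 0.58 [ 522.  -222.5   68. ]
jade_key_top [415.8 268.5] 0.79 [ 515.  -158.4   68. ]
jade_key_top [298.6 287.5] 0.75 [482.3  53.6  68. ]
yellow_key_top [378.6 271.9] 0.76 [509.3 -90.8  68. ]
bowl [385.8 187. ] 0.56 [ 657.  -101.8  105. ]
warmer [383.8 232.9] 0.89 [ 583.  -105.1   50. ]
warmer [303.4 289.3] 0.74 [479.5  45.2  50. ]
side [[-0.98, 0.1, -0.15, 432.55], [-0.18, -0.55, 0.81, 904.03], [-0.0, 0.83, 0.56, 668.41], [0.0, 0.0, 0.0, 1.0]] [[482.3, 0.0, 317.2], [0.0, 482.3, 241.0], [0.0, 0.0, 1.0]]
rocker_dot [363.6 190. ] 0.5 [ 515.9 -201.6   77. ]
rocker [365.2 188.6] 0.53 [ 513.9 -227.    68. ]
rocker [303.9 265.1] 0.27 [604.3 128.7  68. ]
jade_key_top [363.2 204.7] 0.61 [ 510.2 -141.5   68. ]
jade_key_top [368.5 217.6] 0.32 [491.3 -82.6  68. ]
yellow_key_top [368.  220.4] 0.6 [491.3 -69.8  68. ]
red_key_top [309.6 172.7] 0.38 [ 676.1 -292.5   68. ]
bowl [306.4 198.2] 0.79 [642.  -83.4 105. ]
bowl [367.9 230.8] 0.56 [483.8  32.5 105. ]
warmer [330.6 232.3] 0.88 [574.  -30.3  50. ]
warmer [365.1 191.2] 0.18 [ 515.1 -246.1   50. ]
```

```bash
python3 - <<'E'
import cv2
a=cv2.imread("pics/top0.png")[110:350,240:540];b=cv2.imread("pics/side0.png")[120:320,220:470]
cv2.imwrite("pics/a.png",cv2.resize(a,None,fx=2.5,fy=2.5,interpolation=2));cv2.imwrite("pics/b.png",cv2.resize(b,None,fx=3,fy=3,interpolation=2))
E
```

```text
(no output)
```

View pics/a.png

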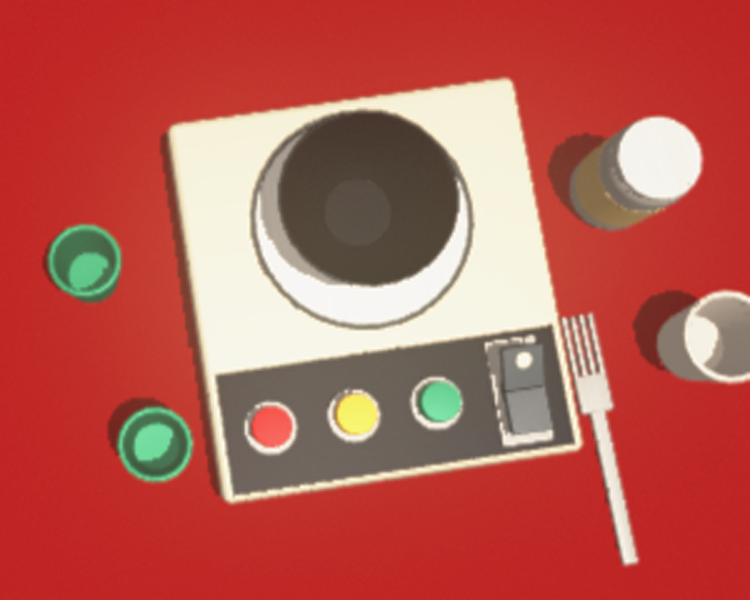

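View pics/b.png

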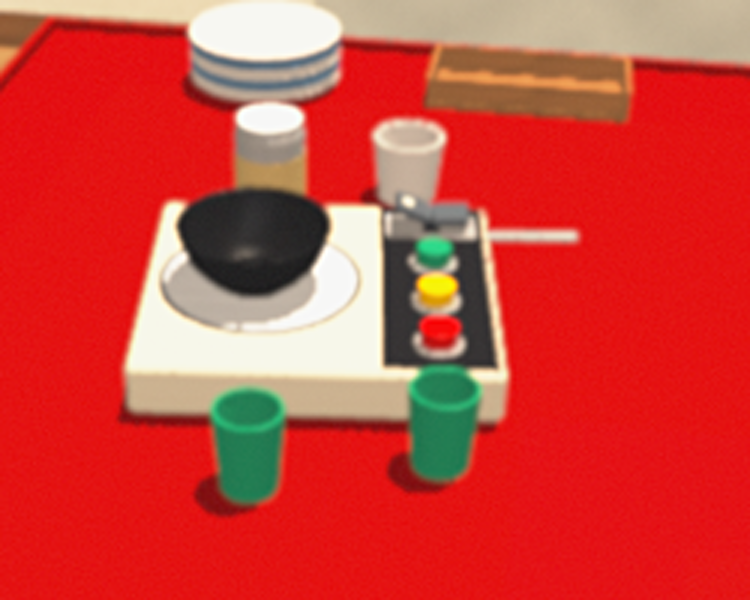

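```bash
cat > m.py <<'E'
from h import *
def cents(n,c):
    img=c["image"];hsv=cv2.cvtColor(img,cv2.COLOR_RGB2HSV);out={}
    g={"top":{"red":(348,281),"yellow":(382,276),"jade":(416,271),"dot":(449,254)},"side":{"red":(366.5,230),"yellow":(365.5,217),"jade":(364.7,203.5),"dot":(356,187)}}[n]
    for k,(u,v) in g.items():
        H,S,V=[hsv[...,i].astype(int) for i in range(3)]
        m={"red":((H<8)|(H>172))&(S>150)&(V>120),"yellow":(abs(H-26)<8)&(S>150)&(V>120),"jade":(abs(H-78)<15)&(S>110)&(V>60),"dot":(S<60)&(V>190)}[k].astype(np.uint8)
        w=np.zeros_like(m);r=9 if k!="dot" else 6;cv2.circle(w,(round(u),round(v)),r,1,-1)
        mm=cv2.moments(m*w,True)
        if mm["m00"]: out[k]=np.array([mm["m10"],mm["m01"]])/mm["m00"];print(n,k,out[k].round(1),mm["m00"])
    return out
E
python3 - <<'E'
from m import *
from scipy.optimize import least_squares
C={n:env.read_camera(n) for n in("top","side")};X={n:cents(n,C[n]) for n in C}
L={"red":(0,93,67),"yellow":(0,31,67),"jade":(0,-31,67),"dot":(20,-93,77)}
for k in L:
    if k in X["top"]:print(k,onz(C["top"],X["top"][k],L[k][2]).round(1), onz(C["side"],X["side"][k],L[k][2]).round(1) if k in X["side"] else "")
def W(p,l):
    c,s=np.cos(p[2]),np.sin(p[2]);return np.array([p[0]+c*l[0]-s*l[1],p[1]+s*l[0]+c*l[1],l[2]])
for use in(("top",),("side",),("top","side")):
    f=lambda p:np.concatenate([proj(C[n],W(p,L[k]))-X[n][k] for n in use for k in X[n]])
    r=least_squares(f,[510,-120,0.1],x_scale=[100,100,1]);print(use,r.x.round(3),r.fun.round(1))
p=r.x
for k in L:print(k,W(p,L[k]).round(1))
E
```

```text
top red [348.  280.1] 181.0
top yellow [379.  272.3] 47.0
top jade [415.7 270.3] 171.0
top dot [449.2 253.5] 33.0
side red [366.1 229.7] 132.0
side yellow [365.  216.2] 106.0
side jade [364.2 203.5] 89.0
side dot [356.6 184.5] 33.0
red [495.  -35.3  67. ] [491.8 -30.1  67. ]
yellow [508.6 -91.6  67. ] [500.2 -89.   67. ]
jade [ 511.7 -158.3   67. ] [ 508.5 -149.9   67. ]
dot [ 540.9 -217.6   77. ] [ 537.2 -228.6   77. ]
('top',) [ 5.09094e+02 -1.26332e+02  1.28000e-01] [-0.7 -1.2  2.2  1.9 -0.7 -0.7 -0.9  0. ]
('side',) [ 5.04278e+02 -1.24004e+02  1.27000e-01] [-0.2 -0.4  0.1 -0.9  0.3 -0.9 -0.2  2.7]
('top', 'side') [ 5.07445e+02 -1.26101e+02  1.29000e-01] [-0.8 -0.3  2.1  2.8 -0.8  0.2 -1.   0.9 -1.4 -1.  -1.1 -1.5 -0.9 -1.5
 -1.3  2.2]
red [495.5 -33.9  67. ]
yellow [503.5 -95.4  67. ]
jade [ 511.4 -156.8   67. ]
dot [ 539.2 -215.8   77. ]
```

The top view shows, left to right along the strip, red (348,281), yellow (382,276), jade (416,271) and the rocker with its dot on the far half (449,254). The side view agrees: the rocker is furthest from that camera and the bowl is well away from the strip. I'm moving now.

Emit:
send_rows(moves=[[[-0.524,0.977,0.15,0,0,0],[-0.524,0.977,0.15,0,0,0],[-0.524,0.977,0.15,0,0,0],[-0.524,0.977,0.15,0,0,0],[-0.524,0.977,0.15,0,0,0],[-0.524,0.977,0.15,0,0,0],[-0.524,0.977,0.15,0,0,0],[-0.524,0.977,0.15,0,0,0],[-0.524,0.977,0.15,0,0,0],[-0.524,0.977,0.15,0,0,0],[-0.524,0.977,0.15,0,0,0]]], grip=1)

```text
t: 1.82
eef_pos: [400.0, 380.5, 177.7]
tcp_rot: [-3.141, -0.0, 1.319]
ft_force: [0.2, 0.7, -0.0]
opening: 0.283
```

Emit:
send_rows(moves=[[[-0.907,0.47,0,0,0,0],[-0.907,0.47,0,0,0,0],[-0.907,0.47,0,0,0,0],[-0.907,0.47,0,0,0,0],[-0.907,0.47,0,0,0,0],[-0.907,0.47,0,0,0,0],[-0.907,0.47,0,0,0,0],[-0.907,0.47,0,0,0,0],[-0.907,0.47,0,0,0,0],[-0.907,0.47,0,0,0,0],[-0.907,0.47,0,0,0,0],[-0.907,0.47,0,0,0,0]]])

```text
t: 2.82
eef_pos: [468.7, 83.5, 177.7]
tcp_rot: [3.142, -0.0, 1.322]
ft_force: [0.5, -0.8, -0.5]
opening: 0.003
```

Emit:
send_rows(moves=[[[-0.91,0.47,0,0,0,0],[-0.91,0.47,0,0,0,0],[-0.91,0.47,0,0,0,0],[-0.91,0.47,0,0,0,0],[-0.91,0.47,0,0,0,0],[-0.91,0.47,0.1,0,0,0],[-0.91,0.47,0.2,0,0,0],[-0.91,0.47,0.2,0,0,0],[-0.91,0.47,0.2,0,0,0],[-0.91,0.47,0.2,0,0,0],[-0.91,0.47,0.2,0,0,0],[-0.91,0.47,0.2,0,0,0]]])

```text
t: 3.82
eef_pos: [538.4, -216.0, 118.6]
tcp_rot: [3.141, 0.0, 1.322]
ft_force: [0.2, 0.1, -0.1]
opening: 0.005
```

```bash
python3 - <<'E'
from h import *
s=env.state();print(s["t"],s["eef_pos"],s["joints"].round(2))
P=s["eef_pos"]-[0,0,8]
o=[]
for n in("side","top"):
    c=env.read_camera(n);im=c["image"][:,:,::-1].copy();q=proj(c,P);print(n,q.round(1))
    x,y=({"side":(330,150),"top":(340,200)})[n]
    im=cv2.resize(im[y:y+100,x-30:x+100],None,fx=5,fy=5,interpolation=2)[:, :390 if 0 else None]
    q2=((q-[x-30,y])*5).astype(int);cv2.drawMarker(im,tuple(int(v) for v in q2),(255,0,255),0,20,1)
    cv2.imwrite(f"pics/{n}1.png",im)
E
```

```text
3.8167 [ 538.35407282 -215.98654402  118.55888713] [-0.5   0.55  1.78  0.    0.81 -1.82]
side [356.2 175.1]
top [454.2 253. ]
```

View pics/side1.png

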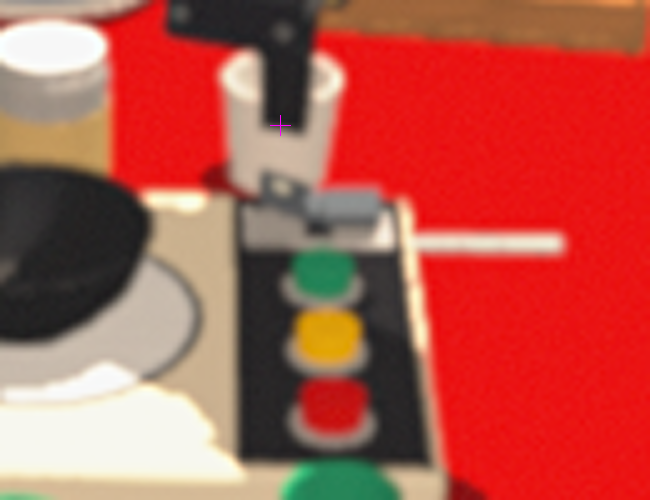

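View pics/top1.png

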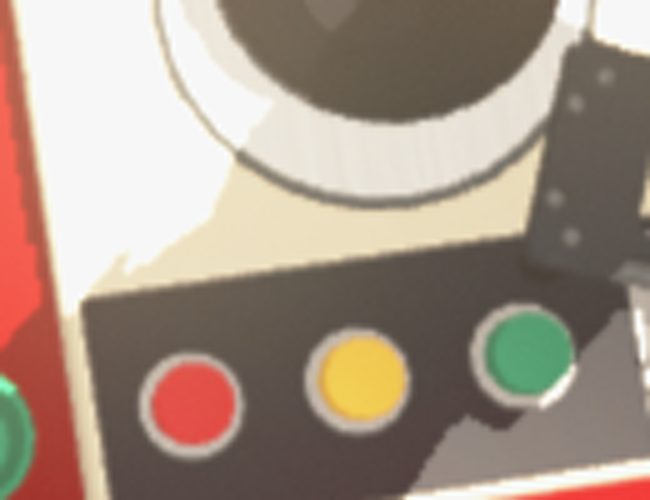

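The side view shows the fingertip at (357,175), where it was projected. The dot is at (356.6,187.6). The top view gives clean key centres, so I'm refitting from those.

```bash
python3 - <<'E'
from h import *
from scipy.optimize import least_squares
C={n:env.read_camera(n) for n in("top","side")}
X={"top":{"red":(348.6,280.6),"yellow":(382.8,275.8),"jade":(415.8,270.6),"dot":(449.2,253.7)},"side":{"red":(366.8,228.8),"yellow":(365.8,215),"jade":(365,202.8),"dot":(356.6,187.6)}}
L={"red":(0,93,68),"yellow":(0,31,68),"jade":(0,-31,68),"dot":(20.3,-93,77)}
def W(p,l):
    c,s=np.cos(p[2]),np.sin(p[2]);return np.array([p[0]+c*l[0]-s*l[1],p[1]+s*l[0]+c*l[1],l[2]])
for use in(("top",),("side",),("top","side")):
    f=lambda p:np.concatenate([proj(C[n],W(p,L[k]))-X[n][k] for n in use for k in X[n]])
    r=least_squares(f,[510,-120,0.1],x_scale=[100,100,1]);print(use,r.x.round(3),r.fun.round(1),*[(k,W(r.x,L[k]).round(1)) for k in L])
E
```

```text
('top',) [ 5.06975e+02 -1.28296e+02  1.43000e-01] [-0.   0.2 -0.3 -0.2  0.4 -0.1 -0.   0.1] ('red', array([493.7, -36.2,  68. ])) ('yellow', array([502.6, -97.6,  68. ])) ('jade', array([ 511.4, -159. ,   68. ])) ('dot', array([ 540.3, -217.4,   77. ]))
('side',) [ 5.02816e+02 -1.23273e+02  1.34000e-01] [-0.   0.4  0.   0.2 -0.  -0.4 -0.  -0.2] ('red', array([490.4, -31.1,  68. ])) ('yellow', array([498.7, -92.6,  68. ])) ('jade', array([ 507., -154.,   68.])) ('dot', array([ 535.4, -212.7,   77. ]))
('top', 'side') [ 5.05610e+02 -1.27711e+02  1.41000e-01] [-0.4  0.8 -0.6  0.5  0.1  0.7 -0.3  1.  -0.8 -0.8 -0.8 -0.9 -1.  -1.4
 -1.1 -1.1] ('red', array([492.5, -35.6,  68. ])) ('yellow', array([501.2, -97. ,  68. ])) ('jade', array([ 510. , -158.4,   68. ])) ('dot', array([ 538.8, -216.9,   77. ]))
```

Emit:
send_rows(moves=[[[0,0,0.05,0,0,0],[0,0,0.09,0,0,0],[0,0,0.1,0,0,0],[0,0,0.11,0,0,0],[0,0,0.12,0,0,0],[0,0,0.13,0,0,0],[0,0,0.135,0,0,0],[0,0,0.14,0,0,0],[0,0,0.14,0,0,0],[0,0,0.14,0,0,0]]])

```text
t: 4.85
eef_pos: [538.2, -217.8, 76.2]
tcp_rot: [3.141, 0.0, 1.32]
ft_force: [0.9, 0.8, 6.4]
opening: 0.006
```

Emit:
send_rows(moves=[[[0,0,0.003,0,0,0],[0,0,0.006,0,0,0],[0,0,0.009,0,0,0],[0,0,0.009,0,0,0],[0,0,0.009,0,0,0]]])

```text
t: 5.27
eef_pos: [538.3, -217.8, 75.8]
tcp_rot: [3.139, 0.001, 1.32]
ft_force: [-6.4, 3.8, 31.7]
opening: 0.006
```

Emit:
send_rows(moves=[[[0,0,-0.07,0,0,0],[0,0,-0.14,0,0,0],[0.08,-0.07,-0.14,0,0,0],[0.167,-0.139,-0.14,0,0,0],[0.167,-0.139,-0.14,0,0,0],[0.167,-0.139,-0.14,0,0,0],[0.167,-0.139,-0.14,0,0,0]]])

```text
t: 5.85
eef_pos: [510.3, -159.0, 115.1]
tcp_rot: [3.141, 0.0, 1.32]
ft_force: [0.5, -0.6, 0.6]
opening: 0.003
```

```bash
python3 - <<'E'
from h import *
s=env.state();print(s["t"],s["eef_pos"],s["ft_force"])
c=env.read_camera("side");im=c["image"][150:250,300:430,::-1]
cv2.imwrite("pics/side2.png",cv2.resize(im,None,fx=5,fy=5,interpolation=2))
E
```

```text
5.85 [ 510.29513869 -158.98940495  115.10793558] [ 0.48709445 -0.57534012  0.64318047]
```

View pics/side2.png

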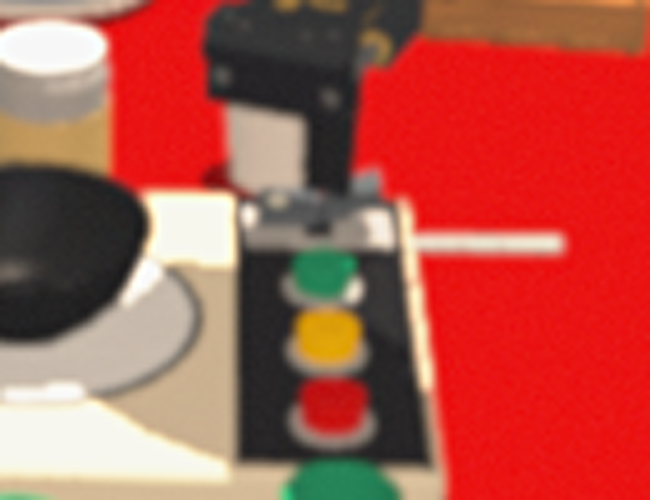

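The rocker is over: its dotted half is level (355,190) and its near half is raised. Next is the jade key.

Emit:
send_rows(moves=[[[0,0,0.06,0,0,0],[0,0,0.11,0,0,0],[0,0,0.125,0,0,0],[0,0,0.135,0,0,0],[0,0,0.145,0,0,0],[0,0,0.15,0,0,0],[0,0,0.153,0,0,0],[0,0,0.156,0,0,0],[0,0,0.158,0,0,0],[0,0,0.158,0,0,0],[0,0,0.158,0,0,0]]])

```text
t: 6.82
eef_pos: [510.3, -159.0, 69.1]
tcp_rot: [3.14, 0.0, 1.32]
ft_force: [-5.5, -0.4, 17.3]
opening: 0.002
```

Emit:
send_rows(moves=[[[0,0,0.003,0,0,0],[0,0,0.005,0,0,0],[0,0,0.005,0,0,0],[0,0,0.005,0,0,0]]])

```text
t: 7.15
eef_pos: [510.3, -159.0, 68.9]
tcp_rot: [3.139, 0.001, 1.32]
ft_force: [-10.9, 1.0, 35.2]
opening: 0.005
```

Emit:
send_rows(moves=[[[0,0,-0.07,0,0,0],[0,0,-0.15,0,0,0],[0.1,-0.04,-0.15,0,0,0],[0.192,-0.08,-0.15,0,0,0],[0.192,-0.08,-0.15,0,0,0],[0.192,-0.08,-0.15,0,0,0],[0.192,-0.08,-0.15,0,0,0]]])

```text
t: 7.73
eef_pos: [501.5, -97.2, 111.3]
tcp_rot: [3.14, 0.0, 1.321]
ft_force: [0.5, -0.5, 0.7]
opening: 0.001
```

```bash
python3 - <<'E'
from h import *
s=env.state();print(s["t"],s["eef_pos"],s["ft_force"])
c=env.read_camera("side");im=c["image"][150:250,300:430,::-1]
cv2.imwrite("pics/side3.png",cv2.resize(im,None,fx=5,fy=5,interpolation=2))
E
```

```text
7.7333 [501.49937255 -97.15883197 111.33612679] [ 0.52897259 -0.50576653  0.7377212 ]
```

View pics/side3.png

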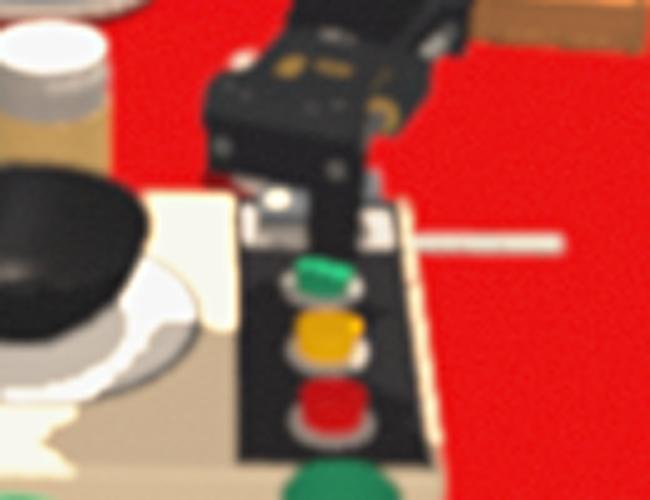

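The jade key now sits low in its collar (365,205). Next I press yellow: 42 mm down to full depth.

Emit:
send_rows(moves=[[[0,0,0.06,0,0,0],[0,0,0.1,0,0,0],[0,0,0.115,0,0,0],[0,0,0.125,0,0,0],[0,0,0.135,0,0,0],[0,0,0.14,0,0,0],[0,0,0.143,0,0,0],[0,0,0.146,0,0,0],[0,0,0.149,0,0,0],[0,0,0.149,0,0,0],[0,0,0.149,0,0,0]]])

```text
t: 8.7
eef_pos: [501.2, -97.4, 68.6]
tcp_rot: [3.14, 0.001, 1.32]
ft_force: [-8.8, -1.9, 29.4]
opening: 0.006
```

Emit:
send_rows(moves=[[[0,0,-0.1,0,0,0],[0,0,-0.2,0,0,0],[0,0,-0.3,0,0,0],[0.1,0,-0.4,0,0,0],[0.9,0,-0.4,0,0,0],[0.9,0,-0.4,0,0,0],[0.9,0,-0.4,0,0,0],[0.9,0,-0.4,0,0,0],[0.9,0,-0.4,0,0,0],[0.9,0,-0.4,0,0,0],[0.9,0,-0.4,0,0,0],[0.9,0,-0.4,0,0,0]]])

```text
t: 9.7
eef_pos: [568.0, 166.1, 186.4]
tcp_rot: [3.141, -0.0, 1.323]
ft_force: [-0.3, -1.1, -0.0]
opening: 0.007
```

```bash
python3 - <<'E'
from h import *
s=env.state();print(s["t"],s["eef_pos"],s["ft_force"],abs(s["qvel"]).max())
a=env.read_camera("side")["image"][150:250,270:430,::-1];b=env.read_camera("top")["image"][140:340,240:540,::-1]
a=cv2.resize(a,(480,300),interpolation=2);b=cv2.resize(b,(450,300),interpolation=2)
cv2.imwrite("pics/end.png",np.vstack([np.pad(a,((0,0),(0,20),(0,0))),np.pad(b,((0,0),(0,50),(0,0)))]))
E
```

```text
9.7 [567.9563389  166.12273011 186.36631061] [-0.31628407 -1.10274697 -0.03117963] 0.04562528763013872
```

View pics/end.png

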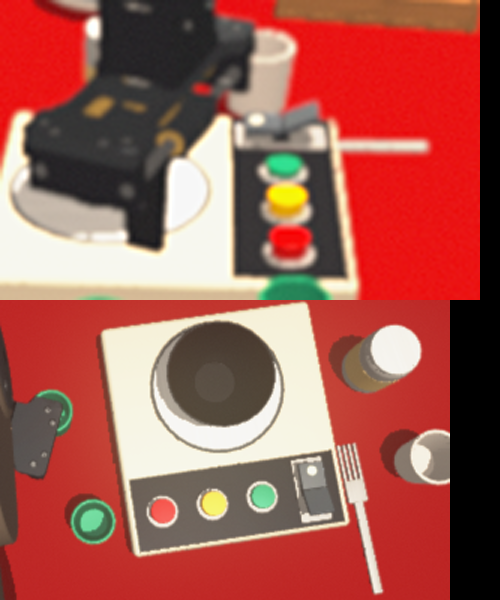

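The final picture shows the rocker over, jade down, and yellow and red up. The bowl, holders, canister, fork and cup look where they were.

```bash
python3 -c "
from cell import env
print(env.job_done())"
```

```text
the job is handed in; nothing more can be done
None
```

The food warmer is started and the job is handed in, at about 9.8 s. With closed fingertips I did these in order:

1. **Rocker:** I pushed the dotted end down to its stop, at about 32 N.
2. **Jade key:** I pressed it to its stop, with the fingertips 61 mm above the table and about 35 N, and it stayed down.
3. **Yellow key:** I pressed it to its stop, at about 29 N, and let it spring back.

**Last checks:** the final side and top pictures show the rocker over, jade down, and yellow and red up. The bowl, holders, canister, fork and cup look unmoved; I judged that by eye and did not measure it. The arm was clear, with the wrist force back to about 1 N.

**Disagreement:** the two cameras' position fits differed by about 5 mm. I pressed at the combined fit, within about 2 mm of the top camera's, and all three contacts stopped at the expected heights.

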